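# Back off the left-hand clamp nut and take out the slotted washer

## Robot

A 6-joint arm with a two-finger parallel gripper is mounted at the origin on the work surface. World frame = base frame: x ahead of the robot, y to its left, z up, the work surface at z = 0. Lengths are in m, angles in rad, forces in N, time in s.
With the tool pointing down it reaches from about 0.275 to 0.725 m from the base axis. Payload 15.9 kg.
Tool frame: the origin (TCP) lies at the very end of the fingers, on their centre line; the grasp point (between the pads) lies 19 mm behind it; x points along the fingers, y is the direction in which the jaws open and shut, and the axes are right-handed (so a half turn about x gives the same grasp; the last joint's range is limited). The gripper opens to 85 mm and grips with 20 to 120 N. Pads are 22 mm wide; open, the fingers measure 114 mm over their backs; the gripper's body (76 mm by 85 mm) begins 54 mm behind the grasp point. The pads swing forward as they close: fully open they stand 13 mm farther back than shut.
Start: joints at [1.224, 0.213, -0.034, 1.323, 0, 1.571], TCP at [0.17, 0.47, 0.231] pointing down, gripper open.
Joint ranges: [-2.98, 2.98], [-0.74, 1.72], [-1.14, 1.35], [-2.1, 2.04], [-1.57, 1.44], [-3.14, 3.14]. Speed limits (rad/s): [1.89, 1.89, 2.39, 2.57, 3.14, 3.14].

## Interface

Orientations are given as a unit quaternion [x, y, z, w].
In Python, from plant import readout, optics, manip gives the robot as it stands.
- The arm moves only by the shell command python3 -m inch 'ROWS'. ROWS is JSON, a list of rows, each a list of 3 entries, a list of its own where there are three numbers: the shift along the tool's x, y, z in cm, then the turn, a rotation vector about the tool's x, y, z in rad, then the finger opening in cm, from 0 to 8.54. A call has 1 to 20 rows; each row is the pose to reach, as a shift and turn from the pose commanded when the call began, along the tool's axes at that moment; what a row does not reach only later rows make up. A row lasts 1/8 s, in which the tool goes at most 62.5 mm and 10.7 degrees, less where a joint would pass 70% of its speed; a pose out of reach is approached as far as the arm can. A call with a gripper value outside its range is refused whole. The fingers move at their own pace and stop on an object; the grip force is fixed at half the most. Time passes only in rows, so rows that repeat a pose let the fingers close. It gives the time, the measured TCP pose, the force and the opening at its end, in the units of the state.
- readout.sense(): the state, without advancing time (a new reading comes with each control period).
- optics.read_camera(name): name is "side" or "top"; returns the picture (420x560x3 uint8, red, green, blue); there is no depth.
- optics.get_calibration(name): a dict with "camera_matrix" (3x3 intrinsics, pixels), "dist_coeffs" ([k1, k2, p1, p2, k3] as OpenCV has them; the pictures are not rectified), "R" (3x3) and "t" (3): a world point X has camera coordinates R X + t. Camera axes: x right, y down, z forward; pixel columns grow to the right and rows downward; lengths in m; the calibration is good to about 2 mm. A picture is of the moment at which its call begins. get_calibration takes no time and is no camera call.
- manip.hand_in(): hands the job in, once; it reports no verdict.
The state is a dict: "time_s": time; "joint_positions": joint angles; "qvel": joint speeds; "joint_torque": joint torques, N m; "tool_pos": TCP position; "orientation": TCP orientation; "force": force on the tool from outside, world axes, zero at the start; "moment": the same for the moment, N m; "opening": finger opening in m.
Only numpy, scipy, OpenCV 4.12 (cv2) and the standard library are available. Lean on these libraries where they do the work, as an engineer would, in place of code of your own. Each camera call takes 0.05 s, during which the arm holds its last target. There are 200 camera calls.

## Task

Free the pulley clamped on the bench stand. Its brass nut has a left-hand thread: unscrew it clockwise (seen from above) until the engraved line on the nut points at the engraved line on the stand's index block, then pull the slotted washer out sideways by its tongue and lay it flat in the empty steel tray without dropping it. Leave the nut at the mark and the other things on the bench where they are.

Things in the scene. Friction and masses are not known exactly. Their poses are not given: they have to be found in the camera images.
- stand: Fixed clamping stand: steel base plate 130 x 110 x 12 mm; on it a pulley 54 mm across, top face 50 mm above the bench, with a 14 mm stud up its middle. Origin on the stud's axis at bench level, z up. Index block (14 x 22 mm, top 56 mm above the bench, engraved line on its top and outer face) 45 mm from the axis at the stand's +x.
- nut_grip (a point): On the axis of the brass nut, 10 mm below its top. The nut: a flange 36 mm across, 8 mm thick, and on it an upright flat bar, 36 mm long (point's x), 16 mm thick, 32 mm tall; this point is 22 mm above the flange's top, so grip with the fingertips above the flange. The engraved line on the bar's top and end points along the point's +x, and must come to point along the stand's +x. z up.
- nut (a joint): Turn of the nut, rad: 0 fully tight (hard stop), grows clockwise seen from above; the engraved lines meet at 3.90; starts at 0.1 to 0.9. Left-hand thread: clockwise raises the nut 1.9 mm per rad (12 mm a turn). Stiff (0.15 N m), stays where it is left, cannot come off (stop at 4.8).
- washer_tongue (a point): Grip point in the middle of the tongue of the loose slotted steel washer (0.1 to 0.2 kg). The tongue, a bar 14 mm wide and 12 mm thick, runs along the washer's x and ends 20 mm farther towards -x; this point is 55 mm from the slot's middle (the stud's axis at the start) and 10 mm above the washer's underside. z up; axes as the stand's at the start. To free it, pull along -x by 40 mm or more.
- washer_mid (a point): Middle of the whole washer (105 x 60 mm), 35 mm from the tongue point towards +x, 5 mm above the underside. Plate 60 x 60 x 6 mm with a rim 4 mm high, 10 mm wide on top; an 18 mm slot runs from the plate's middle out through its +x side. The nut's flange sits inside the rim, so the washer slides only once the nut has risen; at the mark it clears the rim by 3 mm.
- tray_in (a point): Centre of the inner floor (4 mm above the bench) of the fixed empty steel tray: outside 190 mm along its x, 220 mm along its y, walls 4 mm thick, rim 22 mm above the bench.
Things that resemble listed ones, but are neither listed nor needed, are in the scene too. Leave any red or turquoise look-alike of the part that bears washer_tongue alone. There is more than one size of the stand; the one meant has the size given above.

How it is judged:
On the way, in this order (a step that is already met when the one before it is completed fails the run):
1. the nut is backed off until its line meets the index line (within 0.2 rad), the washer still under it (value of joint nut between 3.7 and 4.1 rad and horizontal distance between washer_mid and stand below 0.032 m), for 0.2 s.
2. the washer is pulled clear of the stud (horizontal distance between washer_mid and stand above 0.055 m), for 0.05 s.
3. the washer is brought down to the tray floor still held by the fingers (underside less than 15 mm above the floor) (x of washer_mid in the frame of tray_in between -0.09 and 0.09 m and y of washer_mid in the frame of tray_in between -0.105 and 0.105 m and z of washer_mid in the frame of tray_in below 0.02 m and contact force between the fingers and washer above 1 N), for 0.05 s.
At the end, for the whole second after the job is handed in: The nut's line is within 0.2 rad of the index line (joint 3.7 to 4.1), and the washer lies released and still, right way up, flat on the tray floor inside the walls (its middle less than 9 mm above the floor, tilt under 0.08 rad) (value of joint nut between 3.7 and 4.1 rad and x of washer_mid in the frame of tray_in between -0.09 and 0.09 m and y of washer_mid in the frame of tray_in between -0.105 and 0.105 m and z of washer_mid in the frame of tray_in below 0.009 m and angle between washer_mid's own z axis and vertical below 0.08 rad and linear speed of washer below 0.02 m/s and velocity of joint nut below 0.05 rad/s); the robot touches nothing.
It fails at once if a bystander (spray can, jar, spanner or socket) is moved by more than 20 mm (distance of any of can, jar, spanner, socket from where it was at the start of the episode above 0.02 m).
It also fails if it takes over 72 s, if anything falls off the work surface, if the arm or the gripper's body presses on something with over 40 N, if the wrist force passes 120 N, or if a joint passes its speed limit or range.

## Working session

There is one attempt and no reset: what is moved stays moved. The work goes in short steps, Python scripts to look and compute and a shell command to move; the robot and the scene stay as the last step left them, time stands still between calls to the robot, and variables do not carry over. Pictures are saved under pics/ and viewed, about 8 in all and at most 12, crops included, and the job is handed in when it is done.

```bash
ls; mkdir -p pics; python3 - <<'E'
from plant import readout, optics
import cv2,numpy as np
print(readout.sense())
for n in("side","top"):
    im=optics.read_camera(n); np.save(f"pics/{n}0.npy",im); cv2.imwrite(f"pics/{n}0.png",im[:,:,::-1])
    c=optics.get_calibration(n); print(n,{k:np.round(v,4).tolist() for k,v in c.items()}, (-np.array(c["R"]).T@np.array(c["t"])).round(3))
E
```

```text
pics
{'time_s': 0.0, 'joint_positions': array([ 1.22399606e+00,  2.13405496e-01, -3.50499333e-02,  1.32348630e+00,
       -8.78263128e-06,  1.57077101e+00]), 'qvel': array([ 0.00354154, -0.00095751,  0.00168854, -0.00157555, -0.00102811,
       -0.0014747 ]), 'joint_torque': array([ 3.11475014e-03, -6.86165571e+01,  4.87114513e+01,  1.73728389e-02,
        5.79059156e-05,  3.95332893e-05]), 'tool_pos': array([0.16983511, 0.46991989, 0.23079514]), 'orientation': array([ 0.12159063,  0.69657113, -0.12238947,  0.6964375 ]), 'force': array([-0.07870636, -0.54215029,  0.79503957]), 'moment': array([0.08338133, 0.00439489, 0.01406753]), 'opening': 0.0851957080546075}
side {'camera_matrix': [[380.618, 0.0, 278.0468], [0.0, 380.618, 210.5564], [0.0, 0.0, 1.0]], 'dist_coeffs': [-0.0521, 0.0, 0.0, 0.0, 0.0], 'R': [[0.9911, -0.1311, -0.0221], [-0.0909, -0.5467, -0.8324], [0.0971, 0.827, -0.5538]], 't': [-0.4832, 0.1361, 0.8174]} [ 0.412 -0.665  0.555]
top {'camera_matrix': [[381.8636, 0.0, 275.4792], [0.0, 381.8636, 210.8568], [0.0, 0.0, 1.0]], 'dist_coeffs': [-0.0881, 0.0, 0.0, 0.0, 0.0], 'R': [[-0.0293, -0.999, -0.0324], [-0.9829, 0.0347, -0.1806], [0.1816, 0.0265, -0.983]], 't': [0.0811, 0.4912, 0.8505]} [0.331 0.041 0.927]
```

View pics/top0.png

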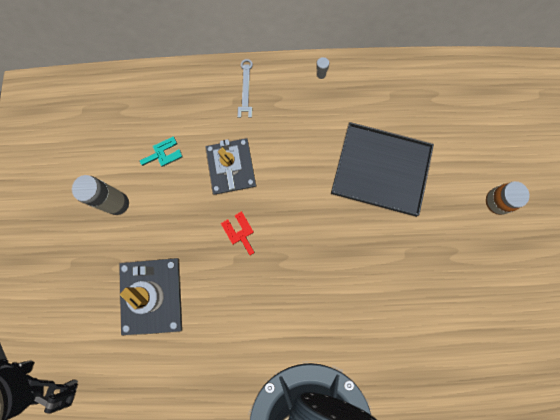

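View pics/side0.png

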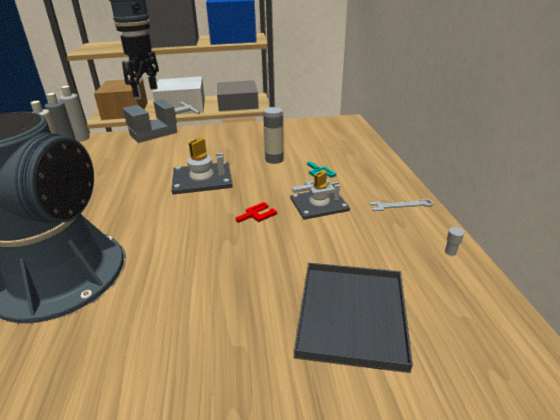

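Top view: there are two stands. Stand A at (229,165) has a slotted washer with a tongue. Stand B at (150,297) looks larger and has no washer. The red (238,232) and turquoise (162,152) forks are look-alikes to leave alone, and the tray is at (382,169). I'll measure both base plates and confirm in an enlarged crop.

```bash
cat > h.py <<'E'
import numpy as np,cv2
from plant import readout, optics
C={n:{k:np.array(v,float) for k,v in optics.get_calibration(n).items()} for n in("side","top")}
def ray(n,px):
    c=C[n];u=cv2.undistortPoints(np.array(px,float).reshape(-1,1,2),c["camera_matrix"],c["dist_coeffs"])[:,0]
    d=np.c_[u,np.ones(len(u))]@c["R"]; return -c["R"].T@c["t"],d
def plane(n,px,z):
    o,d=ray(n,px); return o+d*((z-o[2])/d[:,2])[:,None]
def proj(n,X):
    c=C[n]; return cv2.projectPoints(np.array(X,float).reshape(-1,1,3),cv2.Rodrigues(c["R"])[0],c["t"],c["camera_matrix"],c["dist_coeffs"])[0][:,0]
def crop(n,im,x0,y0,x1,y1,s,f):
    cv2.imwrite(f,cv2.resize(im[y0:y1,x0:x1,::-1],None,fx=s,fy=s,interpolation=cv2.INTER_CUBIC))
E
python3 - <<'E'
from h import *
im=np.load("pics/top0.npy"); hsv=cv2.cvtColor(im,cv2.COLOR_RGB2HSV)
m=((hsv[...,2]<95)&(im[...,0].astype(int)-im[...,2]<12)).astype(np.uint8)
m[:100]=0
m=cv2.morphologyEx(m,cv2.MORPH_CLOSE,np.ones((3,3)))
for c in cv2.findContours(m,cv2.RETR_EXTERNAL,cv2.CHAIN_APPROX_NONE)[0]:
    if cv2.contourArea(c)<800: continue
    for z in (0.012,0.022):
        W=plane("top",c[:,0],z)[:,:2].astype(np.float32)
        r=cv2.minAreaRect(W*1000); print(c[:,0].mean(0).round(),z,np.round(r[0]),np.round(r[1]),round(r[2],1), np.round(cv2.boxPoints(r)).tolist())
side=np.load("pics/side0.npy")
a=cv2.resize(im[128:203,190:270,::-1],(480,450),interpolation=cv2.INTER_CUBIC)
b=cv2.resize(side[160:225,285:355,::-1],(320,297),interpolation=cv2.INTER_CUBIC)
b=cv2.copyMakeBorder(b,0,450-297,0,0,cv2.BORDER_CONSTANT)
cv2.imwrite("pics/crop1.png",np.hstack([a,b]))
E
```

```text
[311. 391.] 0.012 [ 77. -18.] [259. 123.] 88.2 [[12.0, -146.0], [135.0, -149.0], [143.0, 110.0], [20.0, 114.0]]
[311. 391.] 0.022 [ 80. -17.] [256. 122.] 88.2 [[15.0, -144.0], [137.0, -147.0], [145.0, 109.0], [23.0, 113.0]]
[ 30. 387.] 0.012 [ 97. 658.] [181. 206.] 1.9 [[3.0, 758.0], [10.0, 552.0], [190.0, 559.0], [183.0, 764.0]]
[ 30. 387.] 0.022 [ 99. 652.] [179. 204.] 1.9 [[7.0, 751.0], [13.0, 547.0], [192.0, 553.0], [185.0, 757.0]]
[148. 297.] 0.012 [302. 375.] [173. 148.] 3.1 [[212.0, 444.0], [220.0, 296.0], [393.0, 305.0], [385.0, 453.0]]
[148. 297.] 0.022 [303. 371.] [171. 146.] 3.1 [[213.0, 439.0], [221.0, 293.0], [392.0, 303.0], [384.0, 448.0]]
[229. 164.] 0.012 [622. 177.] [134. 107.] 9.1 [[548.0, 220.0], [564.0, 114.0], [697.0, 135.0], [680.0, 241.0]]
[229. 164.] 0.022 [619. 176.] [133. 106.] 9.1 [[545.0, 218.0], [562.0, 113.0], [693.0, 134.0], [676.0, 239.0]]
[383. 169.] 0.012 [ 599. -204.] [220. 193.] 72.7 [[474.0, -281.0], [658.0, -338.0], [723.0, -127.0], [539.0, -70.0]]
[383. 169.] 0.022 [ 596. -201.] [218. 191.] 72.7 [[472.0, -277.0], [654.0, -334.0], [719.0, -125.0], [537.0, -69.0]]
```

View pics/crop1.png

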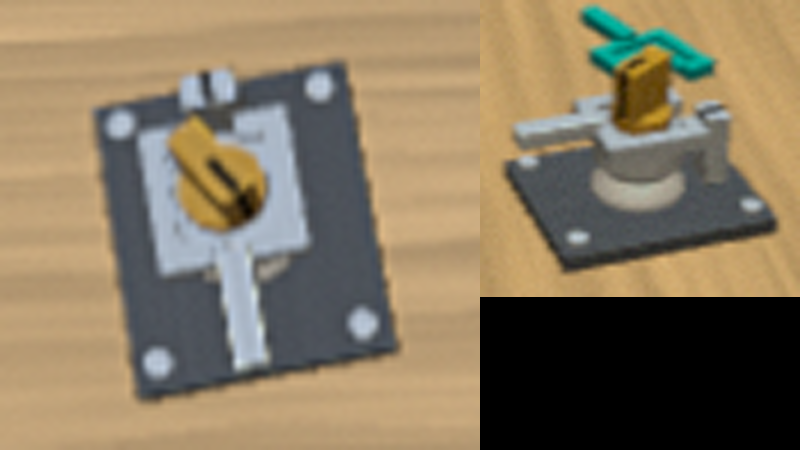

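Plate A measures 134 x 107 mm, against 130 x 110 given. Plate B is 173 x 148 mm, so A is the stand meant. In the crop the index block and its line are at the top (207,90), the tongue points down (250,345), and the nut's line points down-right from (210,160) to (250,210). Next I'll get coordinates.

```bash
cat > m.py <<'E'
from h import *
p=lambda l:[(190+x/6-.42,128+y/6-.42) for x,y in l]
mm=lambda a:np.round(a*1000,1).tolist()
sq=plane("top",p([(140,132),(285,106),(310,245),(160,276)]),.060)
print("washer corners",mm(sq[:,:2]),"sides",[round(float(np.linalg.norm(sq[i]-sq[i-1]))*1000,1) for i in range(4)],"centre",mm(sq.mean(0)))
d=sq[0]+sq[1]-sq[2]-sq[3]; e=sq[0]+sq[3]-sq[1]-sq[2]
print("yaw",np.degrees(np.arctan2(d[1],d[0])).round(1),(np.degrees(np.arctan2(e[1],e[0]))-90).round(1))
b=plane("top",p([(205,82),(250,362)]),[.056]); print("block line",mm(b[0]),"tongue end",mm(plane("top",p([(250,362)]),.066)[0]))
im=np.load("pics/top0.npy");h=cv2.cvtColor(im,cv2.COLOR_RGB2HSV)
m=((h[...,1]>150)&(h[...,0]>15)&(h[...,0]<30)).astype(np.uint8);w=np.zeros_like(m);w[140:172,212:240]=1;m&=w
c=max(cv2.findContours(m,0,1)[0],key=cv2.contourArea);print(c[:,0].min(0),c[:,0].max(0))
# flange: circle through lower/right/left rim points in crop
f=plane("top",p([(178,205),(195,225),(222,232),(266,192),(262,165)]),.0645)
A=np.c_[2*f[:,:2],np.ones(5)];s=np.linalg.lstsq(A,(f[:,:2]**2).sum(1),rcond=None)[0]
print("flange c",mm(s[:2]),"r",round(1000*float(np.sqrt(s[2]+s[:2]@s[:2])),1))
t=plane("top",p([(210,160),(250,207),(170,143),(200,116),(248,195)]),.0966);print("bar line",mm(t[:,:2]),"ang",np.degrees(np.arctan2(*(t[1]-t[0])[1::-1])).round(1))
E
python3 m.py; python3 - <<'E'
from h import *
im=np.load("pics/top0.npy");s=np.load("pics/side0.npy")
a=cv2.resize(im[145:175,210:246,::-1],(480,400),interpolation=cv2.INTER_CUBIC)
b=cv2.resize(s[166:196,302:326,::-1],(320,400),interpolation=cv2.INTER_CUBIC)
cv2.imwrite("pics/crop2.png",np.hstack([a,b]))
E
```

```text
washer corners [[646.1, 211.0], [654.5, 152.4], [596.1, 143.0], [585.8, 202.7]] sides [60.9, 59.1, 59.1, 60.6] centre [620.6, 177.3, 60.0]
yaw 8.5 8.9
block line [667.7, 185.4, 56.0] tongue end [547.9, 166.3, 66.0]
[219 148] [233 165]
flange c [620.0, 177.7] r 18.4
bar line [[620.3, 176.7], [600.9, 161.5], [627.8, 192.2], [638.2, 180.6], [605.7, 162.2]] ang -141.8
```

View pics/crop2.png

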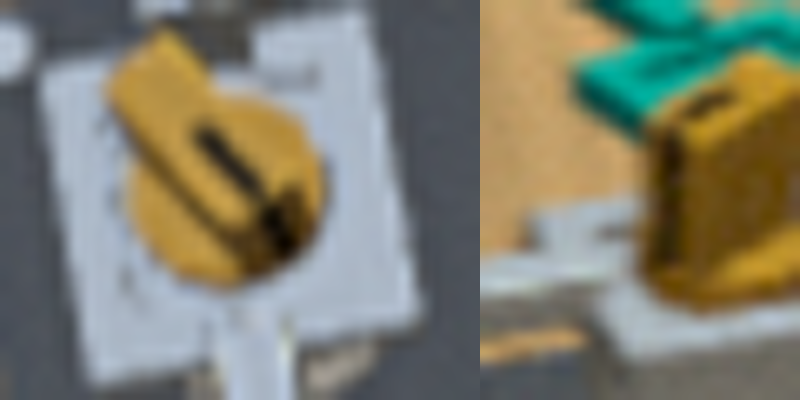

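```bash
cat > rel.py <<'E'
import sys;from h import *
from scipy.spatial.transform import Rotation as R
def go(x,y,z,yaw):  # jaw(y) axis yaw deg
    s=readout.sense();T=R.from_quat(s["orientation"]);yv=np.array([np.cos(np.radians(yaw)),np.sin(np.radians(yaw)),0]);xv=np.array([0,0,-1.])
    G=R.from_matrix(np.c_[xv,yv,np.cross(xv,yv)])
    print("t",s["time_s"],"q",s["joint_positions"].round(3),"tcp",s["tool_pos"].round(4),"yaw",np.degrees(np.arctan2(*T.as_matrix()[1::-1,1])).round(2),"F",s["force"].round(1),"open",round(s["opening"],4))
    print("shift cm",(T.inv().apply(np.array([x,y,z])-s["tool_pos"])*100).round(2),"rotvec",(T.inv()*G).as_rotvec().round(3))
if len(sys.argv)>4: go(*map(float,sys.argv[1:5]))
E
python3 rel.py .6203 .1775 .15 128.6;python3 rel.py .6203 .1775 .15 -51.4
```

```text
t 0.1 q [ 1.224  0.213 -0.035  1.324 -0.     1.571] tcp [0.1699 0.47   0.2309] yaw 70.13 F [ 0.  -0.2  0.1] open 0.0856
shift cm [  8.1  -12.19  52.3 ] rotvec [-1.021e+00 -0.000e+00  1.000e-03]
t 0.1 q [ 1.224  0.213 -0.035  1.324 -0.     1.571] tcp [0.1699 0.47   0.2309] yaw 70.13 F [ 0.  -0.2  0.1] open 0.0856
shift cm [  8.1  -12.19  52.3 ] rotvec [2.121e+00 1.000e-03 1.000e-03]
```

```bash
python3 -m inch '[[[0,-12.2,52.3],[-1.02,0,0],5],[[0,-12.2,52.3],[-1.02,0,0],5],[[0,-12.2,52.3],[-1.02,0,0],5],[[0,-12.2,52.3],[-1.02,0,0],5],[[0,-12.2,52.3],[-1.02,0,0],5],[[0,-12.2,52.3],[-1.02,0,0],5],[[0,-12.2,52.3],[-1.02,0,0],5],[[0,-12.2,52.3],[-1.02,0,0],5],[[0,-12.2,52.3],[-1.02,0,0],5],[[0,-12.2,52.3],[-1.02,0,0],5],[[0,-12.2,52.3],[-1.02,0,0],5],[[0,-12.2,52.3],[-1.02,0,0],5],[[8,-12.2,52.3],[-1.02,0,0],5],[[8,-12.2,52.3],[-1.02,0,0],5]]'; python3 rel.py .6203 .1775 .07 128.6
python3 - <<'E'
from h import *
im=optics.read_camera("side"); t=optics.read_camera("top")
a=cv2.resize(im[100:220,260:400,::-1],(560,480)); cv2.imwrite("pics/s1.png",a)
E
```

```text
time_s: 1.85
tool_pos: [0.6174, 0.1782, 0.148]
orientation: [-0.234, 0.669, 0.234, 0.666]
force: [0.4, -0.1, 1.0]
opening: 0.0498
t 1.85 q [ 0.281  0.541  0.231  1.265  0.    -0.394] tcp [0.6174 0.1782 0.148 ] yaw 128.66 F [ 0.4 -0.1  1. ] open 0.0498
shift cm [ 7.8  -0.25  0.22] rotvec [ 0.001 -0.004 -0.002]
```

View pics/s1.png

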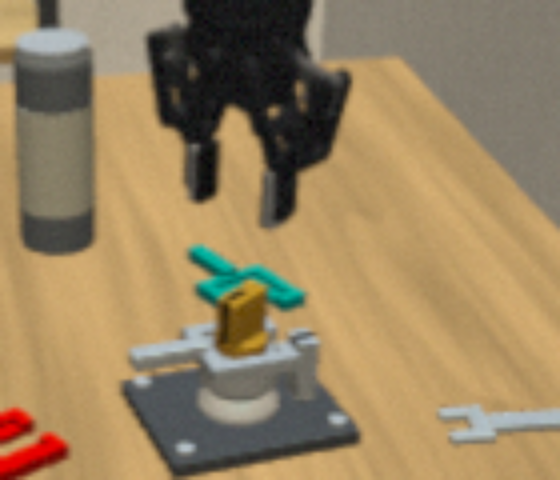

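Side view: the open fingers at (200,190) and (275,215) straddle the nut bar, which is below them at (240,310). Descend and grip.

```bash
python3 -m inch '[[[4,-0.2,0.2],[0,0,0],5],[[7.8,-0.2,0.2],[0,0,0],5],[[7.8,-0.2,0.2],[0,0,0],5],[[7.8,-0.2,0.2],[0,0,0],5]]'; python3 rel.py .6203 .1775 .07 128.6; python3 -m inch '[[[0,0,0],[0,0,0],0],[[0,0,0],[0,0,0],0],[[0,0,0],[0,0,0],0],[[0,0,0],[0,0,0],0],[[0,0,0],[0,0,0],0],[[0,0,0],[0,0,0],0]]'; python3 rel.py .6203 .1775 .07 128.6
```

```text
time_s: 2.45
tool_pos: [0.624, 0.1781, 0.0758]
orientation: [-0.234, 0.666, 0.234, 0.668]
force: [0.2, 0.8, 0.1]
opening: 0.0498
t 2.45 q [ 0.278  0.582  0.113  1.099  0.    -0.396] tcp [0.624  0.1781 0.0758] yaw 128.6 F [0.2 0.8 0.1] open 0.0498
shift cm [ 0.58  0.19 -0.33] rotvec [-0.     0.002  0.001]
time_s: 3.2
tool_pos: [0.6237, 0.1779, 0.0749]
orientation: [-0.233, 0.667, 0.234, 0.668]
force: [-4.1, 1.6, 10.4]
opening: 0.0148
t 3.2 q [ 2.780e-01  5.820e-01  1.120e-01  1.098e+00  1.000e-03 -3.960e-01] tcp [0.6237 0.1779 0.0749] yaw 128.58 F [-4.1  1.6 10.4] open 0.0148
shift cm [ 0.49  0.18 -0.29] rotvec [-0.     0.002  0.   ]
```

```bash
python3 -m inch '[[[0,0,0],[0,0,0],4],[[0,0,0],[0,0,0],4],[[0.2,0.15,-0.3],[0,0,0],4],[[0.2,0.15,-0.3],[0,0,0],4],[[0.2,0.15,-0.3],[0,0,0],4],[[0.2,0.15,-0.3],[0,0,0],4]]'; python3 rel.py .6203 .1775 .07 128.6; python3 -m inch '[[[0,0,0],[0,0,0],0],[[0,0,0],[0,0,0],0],[[0,0,0],[0,0,0],0],[[0,0,0],[0,0,0],0],[[0,0,0],[0,0,0],0],[[0,0,0],[0,0,0],0]]'; python3 rel.py .6203 .1775 .07 128.6
```

```text
time_s: 3.95
tool_pos: [0.6199, 0.1767, 0.0714]
orientation: [-0.234, 0.667, 0.234, 0.667]
force: [-0.4, -0.5, 0.4]
opening: 0.0399
t 3.95 q [ 0.278  0.578  0.095  1.088 -0.    -0.395] tcp [0.6199 0.1767 0.0714] yaw 128.57 F [-0.4 -0.5  0.4] open 0.0399
shift cm [0.14 0.04 0.08] rotvec [-0.001  0.     0.   ]
time_s: 4.7
tool_pos: [0.6206, 0.1759, 0.0717]
orientation: [-0.234, 0.667, 0.233, 0.668]
force: [3.6, -6.6, 2.2]
opening: 0.0149
t 4.7 q [ 0.277  0.578  0.096  1.088 -0.002 -0.396] tcp [0.6206 0.1759 0.0717] yaw 128.54 F [ 3.6 -6.6  2.2] open 0.0149
shift cm [0.17 0.14 0.08] rotvec [-0.001  0.     0.002]
```

```bash
python3 -m inch '[[[-0.03,0,0],[0.16,0,0],0],[[-0.06,0,0],[0.32,0,0],0],[[-0.09,0,0],[0.48,0,0],0],[[-0.12,0,0],[0.64,0,0],0],[[-0.15,0,0],[0.8,0,0],0],[[-0.15,0,0],[0.8,0,0],0]]'; python3 rel.py .6203 .1775 .07 128.6
```

```text
time_s: 5.45
tool_pos: [0.6204, 0.1767, 0.0732]
orientation: [0.045, 0.705, -0.045, 0.706]
force: [3.0, -1.5, 3.3]
opening: 0.015
t 5.45 q [ 0.278  0.577  0.098  1.091 -0.     0.404] tcp [0.6204 0.1767 0.0732] yaw 82.77 F [ 3.  -1.5  3.3] open 0.015
shift cm [ 0.32  0.08 -0.02] rotvec [-0.8    0.001  0.   ]
```

```bash
python3 -m inch '[[[-0.03,0,0],[0.17,0,0],0],[[-0.06,0,0],[0.34,0,0],0],[[-0.1,0,0],[0.51,0,0],0],[[-0.13,0,0],[0.68,0,0],0],[[-0.16,0,0],[0.85,0,0],0],[[-0.19,0,0],[1.02,0,0],0],[[-0.23,0,0],[1.19,0,0],0],[[-0.26,0,0],[1.36,0,0],0],[[-0.29,0,0],[1.53,0,0],0],[[-0.32,0,0],[1.7,0,0],0],[[-0.36,0,0],[1.87,0,0],0],[[-0.39,0,0],[2.04,0,0],0],[[-0.42,0,0],[2.2,0,0],0],[[-0.42,0,0],[2.2,0,0],0]]'; python3 rel.py .6203 .1775 .07 128.6;  python3 -m inch '[[[0,0,0],[0,0,0],5.5],[[0,0,0],[0,0,0],5.5],[[0,0,0],[0,0,0],5.5],[[-1,0,0],[0,0,0],5.5],[[-3,0,0],[0,0,0],5.5],[[-6,0,0],[0,0,0],5.5],[[-6,0,0],[0,0,0],5.5]]';  python3 rel.py .6203 .1775 .077 136.6

```

```text
time_s: 7.2
tool_pos: [0.6223, 0.1771, 0.0775]
orientation: [0.651, 0.28, -0.647, 0.281]
force: [16.5, 1.8, -6.0]
opening: 0.015
t 7.2 q [ 2.780e-01  5.750e-01  1.060e-01  1.097e+00 -1.000e-03  2.603e+00] tcp [0.6223 0.1771 0.0775] yaw -43.21 F [16.5  1.8 -6. ] open 0.015
shift cm [ 0.75 -0.17  0.11] rotvec [-2.999  0.004 -0.006]
time_s: 8.07
tool_pos: [0.6212, 0.1771, 0.1401]
orientation: [0.651, 0.28, -0.648, 0.28]
force: [-0.0, -0.0, -0.4]
opening: 0.0551
t 8.075 q [0.278 0.542 0.212 1.237 0.    2.604] tcp [0.6212 0.1771 0.1401] yaw -43.3 F [-0.  -0.  -0.4] open 0.0551
shift cm [ 6.31 -0.11  0.06] rotvec [-3.14e+00  3.00e-03 -6.00e-03]
```

```bash
python3 -m inch '[[[0,0,0],[-0.3,0,0],5],[[0,0,0],[-0.6,0,0],5],[[0,0,0],[-0.9,0,0],5],[[0,0,0],[-1.2,0,0],5],[[0,0,0],[-1.5,0,0],5],[[0,0,0],[-1.5,0,0],5],[[0,0,0],[-1.5,0,0],5],[[0,0,0],[-1.5,0,0],5],[[0,0,0],[-1.5,0,0],5],[[0,0,0],[-1.5,0,0],5]]';  python3 -m inch '[[[0,0,0],[-0.3,0,0],5],[[0,0,0],[-0.6,0,0],5],[[0,0,0],[-0.9,0,0],5],[[0,0,0],[-1.2,0,0],5],[[0,0,0],[-1.64,0,0],5],[[0,0,0],[-1.64,0,0],5],[[0,0,0],[-1.64,0,0],5],[[0,0,0],[-1.64,0,0],5],[[0,0,0],[-1.64,0,0],5],[[0,0,0],[-1.64,0,0],5],[[0,0,0],[-1.64,0,0],5],[[0,0,0],[-1.64,0,0],5]]';  python3 rel.py .6203 .1771 .077 136.6
python3 - <<'E'
from h import *
im=optics.read_camera("top"); s=optics.read_camera("side")
a=cv2.resize(im[130:200,190:270,::-1],(400,350),interpolation=2);b=cv2.resize(s[150:220,280:360,::-1],(400,350),interpolation=2)
cv2.imwrite("pics/v2.png",np.hstack([a,b]))
E
```

```text
time_s: 9.32
tool_pos: [0.6198, 0.1766, 0.1368]
orientation: [0.285, 0.647, -0.286, 0.647]
force: [0.9, -1.0, -0.6]
opening: 0.05
time_s: 10.82
tool_pos: [0.6199, 0.1767, 0.137]
orientation: [-0.279, 0.65, 0.279, 0.65]
force: [0.5, -1.1, -0.2]
opening: 0.0497
t 10.825 q [ 0.278  0.544  0.208  1.235 -0.    -0.533] tcp [0.6199 0.1767 0.137 ] yaw 136.45 F [ 0.5 -1.1 -0.2] open 0.0497
shift cm [ 6.   -0.    0.06] rotvec [-0.003 -0.     0.   ]
```

View pics/v2.png

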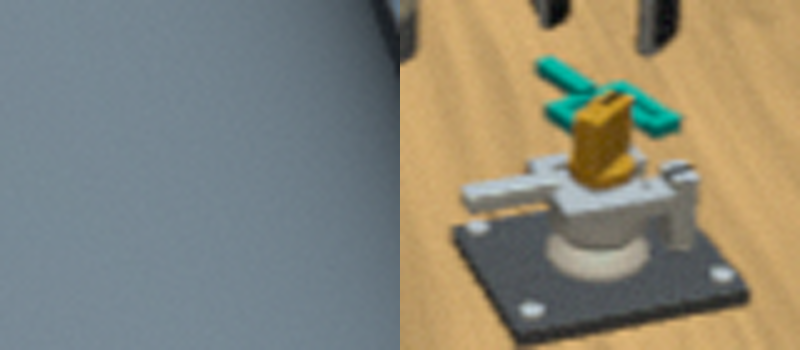

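The top view is blocked by the arm. The side view shows the nut raised, with its line end pointing back-right at (610,97), as predicted. Regrip and turn the remaining 0.66 rad.

```bash
python3 -m inch '[[[3,0,0],[0,0,0],5],[[6,0,0],[0,0,0],5],[[6,0,0],[0,0,0],4],[[6,0,0],[0,0,0],2],[[6,0,0],[0,0,0],0],[[6,0,0],[0,0,0],0],[[6,0,0],[0,0,0],0],[[6,0,0],[0,0,0],0],[[6,0,0],[0,0,0],0]]';python3 rel.py .6203 .1771 .077 98.9; python3 -m inch '[[[-0.03,0,0],[0.16,0,0],0],[[-0.06,0,0],[0.33,0,0],0],[[-0.09,0,0],[0.5,0,0],0],[[-0.13,0,0],[0.66,0,0],0],[[-0.13,0,0],[0.66,0,0],0],[[-0.13,0,0],[0.66,0,0],0]]';python3 rel.py .6203 .1771 .077 98.9
```

```text
time_s: 12.05
tool_pos: [0.6212, 0.1763, 0.0788]
orientation: [-0.28, 0.649, 0.279, 0.651]
force: [3.0, -5.1, 1.0]
opening: 0.0148
t 12.05 q [ 2.770e-01  5.730e-01  1.060e-01  1.101e+00 -1.000e-03 -5.350e-01] tcp [0.6212 0.1763 0.0788] yaw 136.56 F [ 3.  -5.1  1. ] open 0.0148
shift cm [ 0.18  0.12 -0.01] rotvec [0.657 0.003 0.002]
time_s: 12.8
tool_pos: [0.6212, 0.1766, 0.08]
orientation: [-0.056, 0.704, 0.055, 0.706]
force: [2.9, -4.3, 6.2]
opening: 0.0143
t 12.8 q [ 2.770e-01  5.720e-01  1.080e-01  1.103e+00 -1.000e-03  1.200e-01] tcp [0.6212 0.1766 0.08  ] yaw 99.0 F [ 2.9 -4.3  6.2] open 0.0143
shift cm [ 0.3   0.06 -0.08] rotvec [0.002 0.003 0.   ]
```

```bash
python3 -m inch '[[[0,0,0],[0,0,0],4],[[0,0,0],[0,0,0],4],[[0,0,0],[0,0,0],4],[[-3,0,0],[0,0,0],4],[[-6,0,0],[0,0,0],4],[[-6,0,0],[0,0,0],4],[[-6,0,-5.8],[0,0,0],4],[[-6,0,-5.8],[0,0,0],4],[[-6,0,-5.8],[0,0,0],4],[[-6,0,-5.8],[0,0,0],4]]';python3 rel.py .5632 .1679 .043 98.9
python3 - <<'E'
from h import *
s=optics.read_camera("side");np.save("pics/s3.npy",s)
cv2.imwrite("pics/v3.png",cv2.resize(s[130:220,270:370,::-1],(600,540),interpolation=2))
E
```

```text
time_s: 14.05
tool_pos: [0.5636, 0.1681, 0.1385]
orientation: [-0.054, 0.705, 0.054, 0.705]
force: [-0.5, 0.3, -0.5]
opening: 0.0399
t 14.05 q [ 0.29   0.424  0.022  1.168 -0.     0.137] tcp [0.5636 0.1681 0.1385] yaw 98.79 F [-0.5  0.3 -0.5] open 0.0399
shift cm [ 9.55 -0.02 -0.06] rotvec [-0.002  0.001 -0.   ]
```

View pics/v3.png

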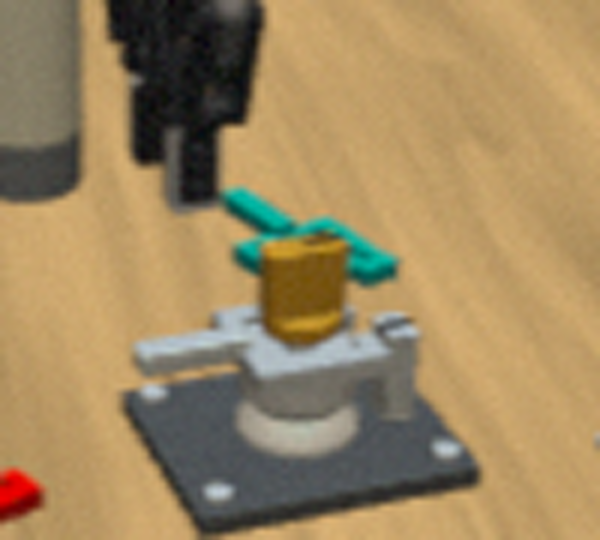

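Side view: the nut's line at (320,240) points towards the index block line at (395,325). The tongue is at (190,355) with the fingers above it. A quick check of the bar's yaw from its near top edge, (263,252) to (346,240) in the crop.

```bash
python3 - <<'E'
from h import *
for y in (0,5,9,13,18):
    a=np.radians(y);u=np.array([np.cos(a),np.sin(a),0]);v=np.array([-u[1],u[0],0]);c=np.array([.6205,.177,.103])
    P=(proj("side",[c-.018*u-.008*v,c+.018*u-.008*v,c+0*u,c+.018*u])-[270,130])*6
    print(y,P.round().tolist())
print((proj("side",[[.6205+.052*.988,.177+.052*.155,.056],[.6205+.038*.988,.177+.038*.155,.056]])-[270,130])*6)
# brass mask: top edge per column
s=np.load("pics/s3.npy");h=cv2.cvtColor(s,cv2.COLOR_RGB2HSV)
big=cv2.resize(s[160:190,308:333,::-1],(500,600),interpolation=cv2.INTER_CUBIC);cv2.imwrite("pics/v4.png",big)
E
```

```text
0 [[261.0, 253.0], [345.0, 246.0], [299.0, 241.0], [340.0, 238.0]]
5 [[264.0, 255.0], [345.0, 244.0], [299.0, 241.0], [339.0, 236.0]]
9 [[266.0, 256.0], [346.0, 243.0], [299.0, 241.0], [338.0, 235.0]]
13 [[268.0, 257.0], [346.0, 241.0], [299.0, 241.0], [337.0, 233.0]]
18 [[272.0, 258.0], [345.0, 239.0], [299.0, 241.0], [335.0, 232.0]]
[[405.01297399 318.24171261]
 [375.63668955 323.25394447]]
```

View pics/v4.png

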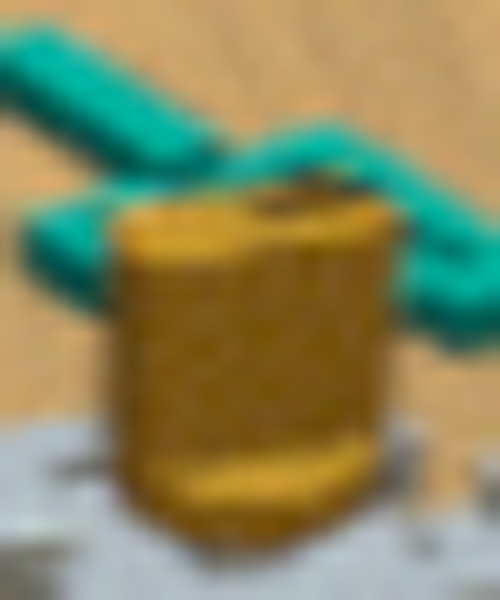

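The predicted edges for a yaw of 5 to 13° bracket what I see (edge slope 0.13, line slope about 0.25, predicted 0.16 at 9°). So the nut is at the mark within tolerance. Now grip the tongue.

```bash
python3 -m inch '[[[5,0,0],[0,0,0],4],[[9.4,0,0],[0,0,0],4],[[9.4,0,0],[0,0,0],4],[[9.4,0,0],[0,0,0],4],[[9.4,0,0],[0,0,0],2],[[9.4,0,0],[0,0,0],0],[[9.4,0,0],[0,0,0],0],[[9.4,0,0],[0,0,0],0],[[9.4,0,0],[0,0,0],0],[[9.4,0,0],[0,0,0],0]]';python3 rel.py .5632 .1679 .043 98.9
```

```text
time_s: 15.35
tool_pos: [0.5636, 0.1682, 0.0458]
orientation: [-0.054, 0.704, 0.054, 0.706]
force: [-0.2, -0.6, 7.8]
opening: 0.0128
t 15.35 q [ 0.29   0.487 -0.126  0.955 -0.     0.137] tcp [0.5636 0.1682 0.0458] yaw 98.78 F [-0.2 -0.6  7.8] open 0.0128
shift cm [ 0.28 -0.02 -0.05] rotvec [-0.002  0.003 -0.   ]
```

```bash
python3 -m inch '[[[-0.1,0,0],[0,0,0],0],[[-0.1,0,-1],[0,0,0],0],[[-0.1,0,-2],[0,0,0],0],[[-0.1,0,-3],[0,0,0],0]]'; python3 -m inch '[[[0,0,-1],[0,0,0],0],[[0,0,-2],[0,0,0],0],[[0,0,-3],[0,0,0],0],[[0,0,-4],[0,0,0],0],[[0,0,-4],[0,0,0],0],[[0,0,-4],[0,0,0],0]]';python3 rel.py .598 -.203 .12 98.9
python3 - <<'E'
from h import *
s=optics.read_camera("side");t=optics.read_camera("top")
cv2.imwrite("pics/v5.png",np.hstack([cv2.resize(s[130:220,250:350,::-1],(400,360),interpolation=2),cv2.resize(t[130:220,190:290,::-1],(400,360),interpolation=2)]))
E
```

```text
time_s: 15.85
tool_pos: [0.5322, 0.1632, 0.0455]
orientation: [-0.054, 0.705, 0.054, 0.705]
force: [2.0, 0.2, 3.3]
opening: 0.0124
time_s: 16.6
tool_pos: [0.4935, 0.1572, 0.0453]
orientation: [-0.054, 0.705, 0.054, 0.705]
force: [-0.3, -0.3, -1.2]
opening: 0.0129
t 16.6 q [ 0.308  0.361 -0.325  0.885 -0.     0.155] tcp [0.4935 0.1572 0.0453] yaw 98.78 F [-0.3 -0.3 -1.2] open 0.0129
shift cm [ -7.47 -37.2    4.83] rotvec [-0.002  0.     0.   ]
```

View pics/v5.png

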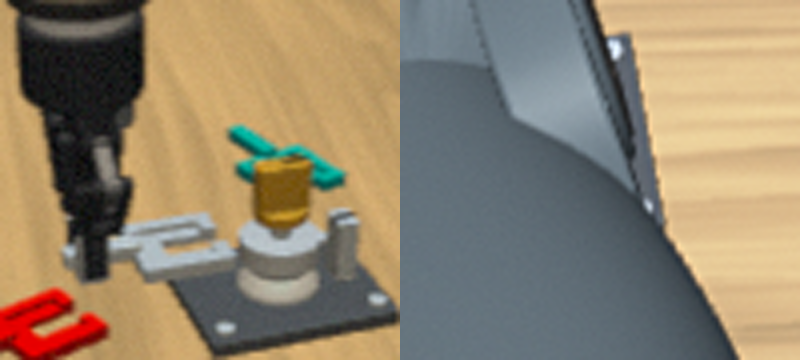

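Side view: the washer is held level and clear of the stud, and the nut is undisturbed. Lift, and work out the carry to the tray.

```bash
python3 -m inch '[[[-2,0,0],[0,0,0],0],[[-5,0,0],[0,0,0],0],[[-8,0,0],[0,0,0],0],[[-8,0,0],[0,0,0],0]]'; python3 rel.py .5597 -.190 .11 72.8
```

```text
time_s: 17.2
tool_pos: [0.4949, 0.1576, 0.1272]
orientation: [-0.054, 0.704, 0.054, 0.706]
force: [1.0, 0.6, -2.4]
opening: 0.0125
t 17.2 q [ 0.308  0.292 -0.199  1.077 -0.     0.155] tcp [0.4949 0.1576 0.1272] yaw 98.78 F [ 1.   0.6 -2.4] open 0.0125
shift cm [  1.7  -35.34   1.1 ] rotvec [ 0.453  0.003 -0.001]
```

```bash
python3 -m inch '[[[0,-3,0.1],[0.04,0,0],0],[[0,-6.5,0.2],[0.08,0,0],0],[[0,-10,0.3],[0.13,0,0],0],[[0,-14,0.4],[0.18,0,0],0],[[0,-18,0.5],[0.23,0,0],0],[[0,-22,0.6],[0.28,0,0],0],[[0,-26,0.8],[0.33,0,0],0],[[0,-30,1],[0.4,0,0],0],[[0,-33,1.1],[0.45,0,0],0],[[0,-35.3,1.1],[0.45,0,0],0],[[0,-35.3,1.1],[0.45,0,0],0],[[0,-35.3,1.1],[0.45,0,0],0],[[0,-35.3,1.1],[0.45,0,0],0]]'; python3 rel.py .5597 -.190 .005 72.8
python3 - <<'E'
from h import *
s=optics.read_camera("side")
cv2.imwrite("pics/v6.png",cv2.resize(s[180:380,260:440,::-1],(540,600),interpolation=2))
E
```

```text
time_s: 18.82
tool_pos: [0.558, -0.1892, 0.1253]
orientation: [0.104, 0.699, -0.104, 0.699]
force: [-1.0, 1.1, -0.8]
opening: 0.0125
t 18.825 q [-0.327  0.434  0.004  1.14   0.    -0.031] tcp [ 0.558  -0.1892  0.1253] yaw 73.07 F [-1.   1.1 -0.8] open 0.0125
shift cm [12.03 -0.03  0.19] rotvec [ 0.005 -0.    -0.   ]
```

View pics/v6.png

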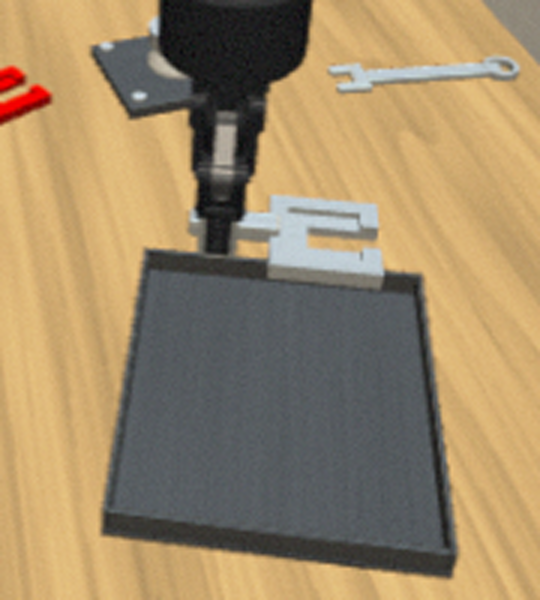

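Side view: the washer is level in the fingers at (330,240), above and behind the tray as expected at this height. Lower it.

```bash
python3 -m inch '[[[3,0,0],[0,0,0],0],[[6,0,0],[0,0,0],0],[[9,0,0],[0,0,0],0],[[10.5,0,0],[0,0,0],0],[[11.3,0,0],[0,0,0],0],[[11.8,0,0],[0,0,0],0],[[11.8,0,0],[0,0,0],0],[[11.8,0,0],[0,0,0],0]]'; python3 rel.py .5597 -.190 .005 72.8
```

```text
time_s: 19.88
tool_pos: [0.5585, -0.1902, 0.008]
orientation: [0.104, 0.699, -0.105, 0.7]
force: [-0.0, -0.0, -1.7]
opening: 0.0125
t 19.875 q [-0.328  0.528 -0.165  0.877 -0.    -0.031] tcp [ 0.5585 -0.1902  0.008 ] yaw 72.99 F [-0.  -0.  -1.7] open 0.0125
shift cm [0.3  0.05 0.11] rotvec [0.003 0.001 0.   ]
```

```bash
python3 -m inch '[[[0.15,0,0],[0,0,0],0],[[0.3,0,0],[0,0,0],0],[[0.35,0,0],[0,0,0],0],[[0.35,0,0],[0,0,0],0],[[0.35,0,0],[0,0,0],0]]'; python3 rel.py .5597 -.190 .005 72.8
python3 - <<'E'
from h import *
s=optics.read_camera("side")
cv2.imwrite("pics/v7.png",cv2.resize(s[250:350,290:420,::-1],(650,500),interpolation=2))
E
```

```text
time_s: 20.5
tool_pos: [0.5583, -0.1901, 0.0045]
orientation: [0.105, 0.699, -0.105, 0.7]
force: [-4.4, 0.8, 9.0]
opening: 0.0123
t 20.5 q [-0.328  0.531 -0.169  0.869  0.    -0.031] tcp [ 0.5583 -0.1901  0.0045] yaw 72.99 F [-4.4  0.8  9. ] open 0.0123
shift cm [-0.05  0.05  0.13] rotvec [ 0.003  0.001 -0.   ]
```

View pics/v7.png

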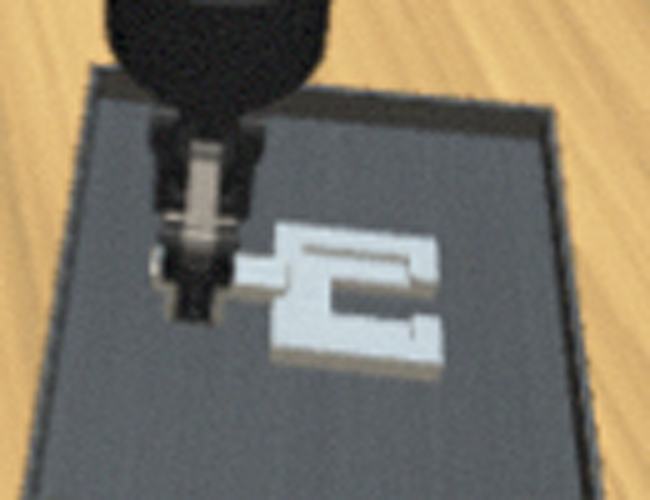

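The washer is inside the tray just above the floor, and the fingertips touch the floor with 9 N. Release gently, then retreat upward.

```bash
python3 -m inch '[[[0,0,0],[0,0,0],1.6],[[0,0,0],[0,0,0],2],[[0,0,0],[0,0,0],2.6],[[0,0,0],[0,0,0],3.2],[[0,0,0],[0,0,0],3.5],[[-1,0,0],[0,0,0],3.5],[[-4,0,0],[0,0,0],3.5],[[-9,0,0],[0,0,0],3.5],[[-14,0,0],[0,0,0],3.5],[[-16,0,-4],[0,0,0],3.5],[[-16,0,-9],[0,0,0],3.5],[[-16,0,-14],[0,0,0],3.5],[[-16,0,-18],[0,0,0],3.5],[[-16,0,-18],[0,0,0],3.5],[[-16,0,-18],[0,0,0],3.5]]'; python3 rel.py .5597 -.190 .005 72.8
python3 - <<'E'
from h import *
s=optics.read_camera("side");t=optics.read_camera("top");np.save("pics/t8.npy",t)
cv2.imwrite("pics/v8.png",np.hstack([cv2.resize(s[120:360,240:480,::-1],(400,400),interpolation=2),cv2.resize(t[110:310,190:390,::-1],(400,400),interpolation=2)]))
E
```

```text
time_s: 22.42
tool_pos: [0.3866, -0.1376, 0.1645]
orientation: [0.104, 0.699, -0.105, 0.7]
force: [0.4, 0.4, -0.2]
opening: 0.0351
t 22.425 q [-0.342  0.054 -0.39   1.125  0.    -0.045] tcp [ 0.3866 -0.1376  0.1645] yaw 72.99 F [ 0.4  0.4 -0.2] open 0.0351
shift cm [15.98  0.05 18.06] rotvec [0.003 0.002 0.   ]
```

View pics/v8.png

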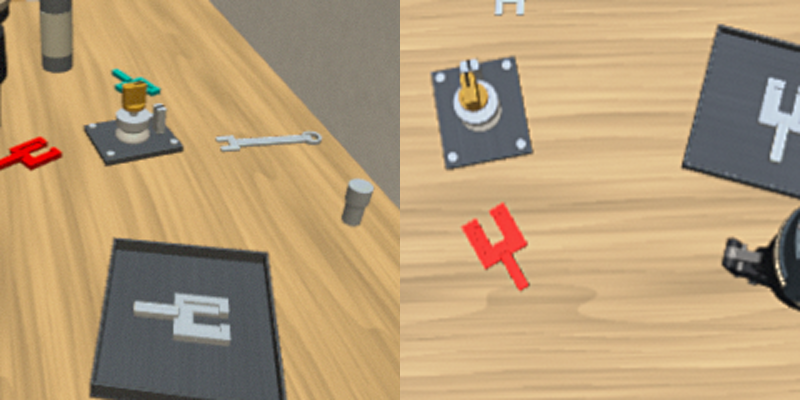

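That was my 12th and last view. The washer lies in the tray at (775,115), the fingers are clear, and the nut line points at the index block at (470,65). Numeric check of the nut angle and the washer:

```bash
python3 - <<'E'
from h import *
im=np.load("pics/t8.npy");h=cv2.cvtColor(im,cv2.COLOR_RGB2HSV).astype(int)
m=((h[...,0]>15)&(h[...,0]<30)&(h[...,1]>150));w=np.zeros_like(m);w[138:172,216:236]=1;m&=w
ys,xs=np.nonzero(m)
for y in range(ys.min(),ys.max()+1):
    r=xs[ys==y]
    if len(r): print(y,r.min(),r.max(),"V",h[y,r.min():r.max()+1,2].tolist())
g=((im.min(2)>130)).astype(np.uint8);w=np.zeros_like(g);w[140:200,360:420]=1;g&=w
c=max(cv2.findContours(g,0,1)[0],key=cv2.contourArea)
for z in(.01,.014,):
    r=cv2.minAreaRect((plane("top",c[:,0],z)[:,:2]*1000).astype(np.float32));print(z,np.round(r[0]),np.round(r[1]),round(r[2],1))
for yaw in(0,9,18):
    a=np.radians(yaw);u=np.array([np.cos(a),np.sin(a),0]);print(yaw,proj("top",[np.array([.6205,.177,.103])+k*u for k in(-.018,0,.018)]).round(1).tolist())
E
```

```text
147 224 226 V [199, 219, 170]
148 221 226 V [220, 132, 67, 181, 218, 210]
149 221 226 V [221, 147, 62, 141, 213, 237]
150 221 227 V [221, 162, 68, 113, 210, 226, 122]
151 221 227 V [213, 195, 89, 98, 206, 219, 123]
152 221 228 V [207, 213, 102, 75, 200, 217, 147, 112]
153 222 230 V [215, 158, 144, 208, 216, 173, 104, 198, 215]
154 222 231 V [214, 209, 208, 215, 218, 211, 120, 186, 212, 215]
155 221 232 V [219, 216, 209, 211, 213, 218, 234, 121, 156, 208, 213, 211]
156 220 232 V [215, 225, 215, 209, 209, 214, 217, 224, 109, 137, 206, 213, 210]
157 220 232 V [214, 221, 214, 210, 207, 213, 217, 216, 121, 126, 203, 210, 207]
158 220 233 V [212, 198, 209, 211, 210, 212, 218, 218, 150, 109, 201, 211, 209, 196]
159 220 232 V [207, 174, 206, 214, 212, 213, 220, 228, 179, 111, 202, 216, 212]
160 221 232 V [190, 216, 223, 209, 187, 178, 182, 155, 106, 190, 217, 213]
161 221 232 V [213, 194, 182, 163, 130, 104, 94, 95, 91, 164, 210, 179]
162 222 231 V [182, 121, 96, 95, 92, 94, 93, 91, 147, 186]
163 223 230 V [139, 98, 92, 95, 94, 89, 90, 122]
164 225 228 V [91, 94, 94, 91]
0.01 [ 593. -200.] [ 61. 105.] 72.1
0.014 [ 592. -199.] [ 61. 104.] 72.1
0 [[224.0, 160.8], [224.0, 153.3], [224.0, 145.8]]
9 [[225.3, 160.7], [224.0, 153.3], [222.8, 145.9]]
18 [[226.5, 160.3], [224.0, 153.3], [221.6, 146.2]]
```

The line slope is 0.20 px/row, against 0.17 at 9°, so the nut is about 2° off the stand's axis. The washer measures 61 x 105 mm at (0.593, -0.200), 3 mm from the tray's centre. Hand in.

```bash
python3 - <<'E'
from plant import manip,readout
print(manip.hand_in(), readout.sense()["time_s"])
E
```

```text
the job is handed in; nothing more can be done
the job is handed in; nothing more can be done
```

The job is handed in, at about 22.5 s on the robot's clock. I unscrewed the nut about 3.66 rad clockwise in two grips. Then I pulled the washer 70 mm out by its tongue, carried it to the tray, lowered it until the fingertips touched the floor, and released it. The last few millimetres were a small free drop, because the fingertips sat below the washer's underside.

Last checks:
- **Nut:** its line points about 11° from world x, against 9° for the stand, so it is roughly 0.04 rad off the mark (0.2 rad allowed). The earlier side-view estimates were rougher and disagreed: about 5° from the bar's edge and about 18° from the line.
- **Washer:** it measures 61 x 105 mm in the top view, as it should lying flat. Its middle is about 3 mm from the tray's centre.
- **Robot:** the fingers were clear and the residual force was under 1 N.
- **Other things on the bench:** the spanner, the socket and the red and turquoise look-alikes look unmoved in the final pictures. The can is only partly in those crops and the jar not at all; neither was near the arm's path.

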